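# Free the ratchet pawl and close the bottle clamp

### The arm

A 6-joint arm with a two-finger parallel gripper is mounted at the origin on a cart in front of the work surface, level with it; the furniture and walls round the work are solid. World frame = base frame: x ahead of the robot, y to its left, z up, the work surface at z = 0. Lengths are in m, angles in rad, forces in N, time in s.
With the tool pointing down it reaches from about 0.25 to 0.775 m from the base axis. Payload 4 kg.
Tool frame: the origin (TCP) lies at the very end of the fingers, on their centre line; the grasp point (between the pads) lies 19 mm behind it; z points along the fingers, y is the direction in which the jaws open and shut (so a half turn about z gives the same grasp; the last joint's range is limited). The gripper opens to 94 mm and grips with 3 to 60 N. Pads are 16 mm wide; open, the fingers measure 119 mm over their backs; the gripper's body (75 mm by 177 mm) begins 78 mm behind the grasp point.
Start: joints at [1.136, 0.087, 1.371, -0, 1.684, -0.103], TCP at [0.179, 0.52, 0.206] pointing down, gripper open.
Joint ranges: [-3.1, 3.1], [-0.76, 2.03], [0.27, 2.55], [-1.08, 4.22], [0.17, 2.65], [-2.57, 2.57]. Speed limits (rad/s): [2.79, 2.79, 3.14, 3.14, 3.14, 3.14].

### API

Orientations are given as [roll, pitch, yaw] about the fixed x, y, z axes, in that order (R = Rz(yaw) Ry(pitch) Rx(roll)).
In Python, from bench import robot, snapshot, models gives the robot as it stands.
- The arm moves only by the tool arm_command, never from a script. Its argument "commands" is text: rows parted by semicolons, each of 7 numbers parted by spaces: the shift along the tool's x, y, z in mm, then the turn, a rotation vector about the tool's x, y, z in degrees, then the opening, from 0 (shut) to 1 (fully open). In form: tx ty tz rx ry rz hand; .... A call has 1 to 12 rows; each row shifts and turns the pose as measured when the row begins, along the tool's axes as they then stand; what a row does not reach is not made up. A row lasts 1/8 s, in which the tool goes at most 62.5 mm and 10.7 degrees, less where a joint would pass 70% of its speed; a pose out of reach is approached as far as the arm can. A call is refused whole if a number of a shift passes 62.5 or a number of a turn 10.7, either way. A call with a gripper value outside its range is refused whole. The fingers move at their own pace and stop on an object; the grip force is fixed at half the most. Time passes only in rows, so rows that do not move let the fingers close. It gives the time, the measured TCP pose, the force and the opening at its end, in the units of the state.
- robot.get_obs(): the state, without advancing time (a new reading comes with each control period).
- snapshot(name): name is "scene" or "top" or "wrist"; returns a dict with "img" (480x640x3 uint8, blue, green, red), "camera_matrix" (3x3 intrinsics, pixels), "origin" and "rotation" of the camera in the world. Camera axes: x right, y down, z forward; pixel columns grow to the right and rows downward; lengths in m; the calibration is good to about 2 mm. The wrist camera is an equidistant fisheye: a pixel r from the principal point sees the ray r / f radians off the axis. A picture is of the moment at which its call begins. There is no depth.
- robot.close_job(): hands the job in, once; it reports no verdict.
Trained networks look in a picture, given as the dict that the camera call returned (one of the last four; its "shot" number tells which), for a name from the list of things; names that differ only in an ending like _2 or _b are one class to them, and where a whole thing is asked for, a point or a joint stands for the part that bears it (a point fixed in the world has none). Each returns a list of dicts, best first, with "conf" (0 to 1); they miss things now and then, are a little off and sometimes report something else, mostly with a low value. They report only what shows in the picture. A call takes as long as a camera call. They do not tell look-alikes from the thing itself.
- models.spot_in(query, picture): "bbox" ([left, top, width, height] as shares, 0 to 1, of the picture: columns of its width, rows of its height, round what is visible of it).
- models.tip_of(query, picture): "centre" ([column, row] as shares, 0 to 1, of the picture: columns of its width, rows of its height: a listed point, or the origin of a listed thing).
The state is a dict: "time": time; "joint_positions": joint angles; "qvel": joint speeds; "joint_torque": joint torques, N m; "tool_pos": TCP position; "ee_rot": TCP orientation; "wrist_force": force on the tool from outside, world axes, zero at the start; "wrist_torque": the same for the moment, N m; "width": finger opening in m.
Only numpy, scipy, OpenCV 4.12 (cv2) and the standard library are available. Lean on these libraries where they do the work, as an engineer would, in place of code of your own. Each camera call takes 0.05 s, during which the arm holds its last target. There are 200 camera calls.

### The job

A small dropper bottle stands in the nest of the bench clamp, whose lever is held up by a ratchet. Press the pawl's thumb tab fully down so that the pawl comes free of the teeth, then push the end of the lever down past the teeth until its rubber pad rests on the bottle's cap, and move clear. Do it all by pressing and pushing with the fingers: leave the bottle standing in its nest, the pawl free, and the timer, marker, tape roll and beaker where they are.

Things in the scene. Friction and masses are not known exactly. Their poses are not given: they have to be found in the camera images.
- clamp: The clamp, fixed to the worktop: aluminium base plate 210 x 80 x 8 mm, from x = -112 to +98 mm. Origin: under the plate, on the worktop, midway across it. Its -x axis points from the lever's hinge towards the bottle and the lever's free end; its +x axis points to the pawl's tab; z is up. The black ring of the nest (38 mm across, top 22 mm above the worktop) is at x = -87 mm. Highest fixed part: the two hinge posts, 101 mm above the worktop.
- lever_hinge (a point): Point on the lever's hinge line (level, along the clamp's y axis), 89 mm above the worktop, at x = +13 mm in the clamp's frame. Does not move as the lever does. A toothed steel hub (40 mm radius over its teeth) turns with the lever about it, between the posts.
- lever_push (a point): Centre of the top face of the flat black push paddle (38 mm along the lever, 28 mm wide, 8 mm thick) at the free end of the steel lever: 146 mm along the lever from the hinge and 10 mm above the lever's centre line. It moves with the lever, on an arc about lever_hinge.
- lever (a joint): Angle of the lever above level (rad): 0 = level, its rubber pad (26 mm disc under the lever, 100 mm from the hinge) resting on the bottle's cap; about 0.6 to 0.76 at the start. While the pawl is engaged the top tooth stops the lever at about 0.6 (it gives by up to 0.1 under a hard push of 40 N, and springs back). Stiff hinge: it stays where it is left, and takes about 2 N on the paddle to push down once the pawl is free.
- pawl_tab (a point): Centre of the top face of the pawl's ribbed steel thumb tab (32 mm along the clamp's x, 28 mm wide), behind the hinge posts on the side away from the bottle, about 64 mm above the worktop at the start. It sinks about 18 mm and shifts about 3 mm away from the lever when pressed fully down.
- pawl (a joint): Angle of the pawl (rad): 0 = hooked over the ratchet teeth (start), 0.30 = tab fully down against its stop, nose well clear of the teeth; clear of them from about 0.14. Its hinge (32 mm behind the lever's and 45 mm lower) is stiff: about 3 N on the tab moves it, and it stays where it is left.
- bottle_centre (a point): Centre, half-way up, of the loose white dropper bottle (25 mm across, 67 mm tall with its coloured cap) that stands upright in the nest, 2 mm clear all round. z is up along the bottle.
- timer: Loose white bench timer, 64 x 64 x 16 mm; origin at the centre of its underside. Leave alone.
- marker: Loose marker pen lying flat, 135 mm long (its y), 17 mm thick; origin at its centre, underneath. Leave alone.
- tape_roll: Loose roll of tape lying flat, 69 mm across, 18 mm high; origin at the centre of its underside. Leave alone.
- beaker: Loose clear plastic beaker standing upright, 69 mm across, 85 mm tall; origin at the centre of its underside. Leave alone.
There are look-alikes about, which are no part of the job. Leave any yellow look-alike of the part that bears bottle_centre alone.

How it is judged:
On the way, in this order (a step that is already met when the one before it is completed fails the run):
1. the pawl is pressed free of the teeth while the lever is still up (value of joint pawl above 0.16 rad and value of joint lever above 0.5 rad), for 0.2 s.
2. the lever is pushed down past the teeth onto the bottle's cap (value of joint lever below 0.04 rad), for 0.2 s.
At the end, for the whole second after the job is handed in: The lever is down with its pad on the bottle's cap (lever angle under 0.04 rad), the pawl still free (over 0.14 rad), the bottle upright in the nest (tilt under 0.12 rad, not raised), and the timer, marker, tape roll and beaker within 20 mm of where they stood (value of joint lever below 0.04 rad and value of joint pawl above 0.14 rad and angle between bottle_centre's own z axis and vertical below 0.12 rad and z of bottle_centre in the frame of clamp below 0.046 m and horizontal distance between bottle_centre and lever_hinge between 0.094 and 0.106 m and distance of each of timer, marker, tape_roll, beaker from where it was at the start of the episode below 0.02 m); the robot touches nothing.
It fails at once if the lever is lifted instead of pushed down (value of joint lever above 0.85 rad).
It fails at once if the bottle is lifted out of its nest or tipped (height (world z) of bottle_centre above 0.053 m or angle between bottle_centre's own z axis and vertical above 0.3 rad).
It fails at once if a bystander is knocked away, lifted or carried (distance of any of timer, marker, tape_roll, beaker from where it was at the start of the episode above 0.02 m).
It fails at once if the lever is forced down past the first tooth with the pawl still hooked (value of joint lever below 0.4 rad and value of joint pawl below 0.08 rad).
It also fails if it takes over 46 s, if anything falls off the work surface, if the arm or the gripper's body presses on something with over 40 N, if the wrist force passes 120 N, or if a joint passes its speed limit or range.

## Working session

There is one attempt and no reset: what is moved stays moved. The work goes in short steps, Python scripts to look and compute and a tool call to move; the robot and the scene stay as the last step left them, time stands still between calls to the robot, and variables do not carry over. Pictures are saved under pics/ and viewed, about 8 in all and at most 12, crops included, and the job is handed in when it is done.

Besides the shell and the picture viewer there is one more tool, called after "Request:" in YAML: its name, and indented under it one key for each argument. arm_command: Moves the arm, as the interface text tells. Its arguments: {"type":"object","properties":{"commands":{"type":"string"}},"required":["commands"]}

```bash
mkdir -p pics
cat > h.py <<'E'
import numpy as np, cv2
from bench import robot, snapshot, models
def px(p,s): return np.array([p[0]*640,p[1]*480])
def ray(uv,s):
    K=np.array(s["camera_matrix"]);d=np.array([(uv[0]-K[0,2])/K[0,0],(uv[1]-K[1,2])/K[1,1],1])
    return np.array(s["origin"]),np.array(s["rotation"])@(d/np.linalg.norm(d))
def at_z(uv,s,z):
    o,d=ray(uv,s);return o+d*(z-o[2])/d[2]
def tri(rs):
    A=np.zeros((3,3));b=np.zeros(3)
    for o,d in rs:
        P=np.eye(3)-np.outer(d,d);A+=P;b+=P@o
    x=np.linalg.solve(A,b);return x,[float(np.linalg.norm((np.eye(3)-np.outer(d,d))@(x-o))) for o,d in rs]
def proj(X,s):
    K=np.array(s["camera_matrix"]);c=np.array(s["rotation"]).T@(np.array(X)-s["origin"]);p=K@c;return p[:2]/p[2]
E
python3 - <<'E'
from h import *
a=snapshot("scene");b=snapshot("top")
cv2.imwrite("pics/scene.png",a["img"]);cv2.imwrite("pics/top.png",b["img"])
print(a["origin"],b["origin"])
for n in ["clamp","lever_hinge","lever_push","pawl_tab","bottle_centre","timer","marker","tape_roll","beaker"]:
    for s,t in((a,"scene"),(b,"top")):
        r=models.tip_of(n,s)[:3]
        print(n,t,[(px(x["centre"],s).round(0).tolist(),round(x["conf"],2)) for x in r])
    ra=models.tip_of(n,a);rb=models.tip_of(n,b)
    for x in ra[:2]:
        for y in rb[:2]:
            X,e=tri([ray(px(x["centre"],a),a),ray(px(y["centre"],b),b)]);print("   ",X.round(4),np.round(e,4))
print(robot.get_obs())
E
```

```text
[ 0.14600296 -0.69355335  0.4995703 ] [ 0.39406906 -0.04344313  0.9374477 ]
clamp scene [([364.0, 315.0], 0.84)]
clamp top [([379.0, 262.0], 0.95)]
    [ 0.4744 -0.1641  0.9229] [0.3512 0.3512]
lever_hinge scene [([371.0, 276.0], 0.85), ([332.0, 276.0], 0.44)]
lever_hinge top [([394.0, 252.0], 0.73)]
    [ 0.471  -0.1675  0.9195] [0.4449 0.4449]
    [ 0.4941 -0.1444  0.9426] [0.1448 0.1448]
lever_push scene [([332.0, 190.0], 0.85)]
lever_push top [([342.0, 246.0], 0.74)]
    [ 0.4948 -0.1438  0.9432] [0.1448 0.1448]
pawl_tab scene [([408.0, 319.0], 0.75)]
pawl_tab top [([440.0, 251.0], 0.56)]
    [ 0.458  -0.1805  0.9065] [0.8813 0.8813]
bottle_centre scene [([332.0, 273.0], 0.9), ([282.0, 288.0], 0.86), ([332.0, 247.0], 0.73)]
bottle_centre top [([341.0, 259.0], 0.59), ([333.0, 300.0], 0.52), ([296.0, 230.0], 0.51)]
    [ 0.4952 -0.1433  0.9437] [0.1459 0.1459]
    [ 0.4955 -0.1431  0.9439] [0.1459 0.1459]
    [ 0.5331 -0.1055  0.9815] [0.5436 0.5436]
    [ 0.5373 -0.1012  0.9858] [0.548 0.548]
timer scene [([410.0, 306.0], 0.73)]
timer top [([386.0, 217.0], 0.71)]
    [ 0.4449 -0.1
[... 428 characters left out ...]
 -0.1451  0.942 ] [0.1422 0.1422]
{'time': 1.9, 'joint_positions': array([ 1.13590263e+00,  8.72332728e-02,  1.37067319e+00, -2.10581005e-05,
        1.68357863e+00, -1.03130415e-01]), 'qvel': array([-0.00073257,  0.00014503, -0.00197231, -0.00069985,  0.00120283,
        0.00143205]), 'joint_torque': array([ 3.38998598e-04, -3.40020847e+01, -3.02597415e+01,  7.18597742e-02,
        2.34780216e-02, -3.22237588e-05]), 'tool_pos': array([0.17918387, 0.52003299, 0.2055013 ]), 'ee_rot': array([3.14148781e+00, 3.18867884e-05, 2.80982700e+00]), 'wrist_force': array([-0.38394197,  0.05841572,  0.41847766]), 'wrist_torque': array([ 0.0403451 , -0.06299922,  0.01564006]), 'width': 0.0940163390678164}
```

Run:
```python
from h import *
for n in("scene","top"):
    s=snapshot(n);print(n,s.keys(),np.array(s["rotation"]).round(3),s["camera_matrix"])
```

```text
scene dict_keys(['img', 'camera_matrix', 'origin', 'rotation', 'shot']) [-2.062  0.008 -0.525] [[489.82834367   0.         321.50790477]
 [  0.         489.82834367 234.17837375]
 [  0.           0.           1.        ]]
top dict_keys(['img', 'camera_matrix', 'origin', 'rotation', 'shot']) [-2.956e+00  1.000e-03 -1.553e+00] [[438.3903929    0.         320.92972682]
 [  0.         438.3903929  235.05378958]
 [  0.           0.           1.        ]]
```

View pics/scene.png

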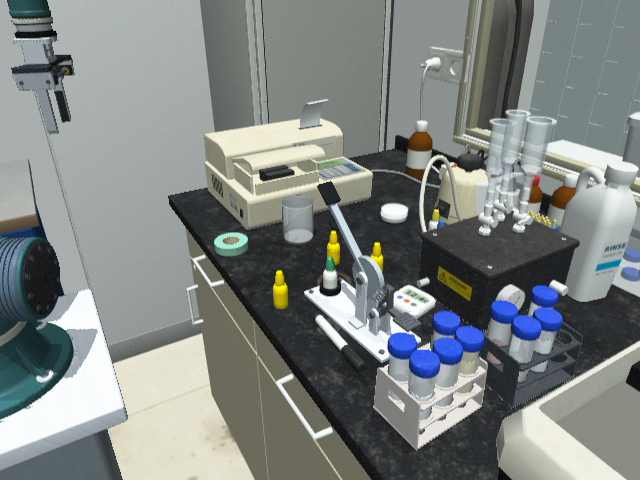

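View pics/top.png

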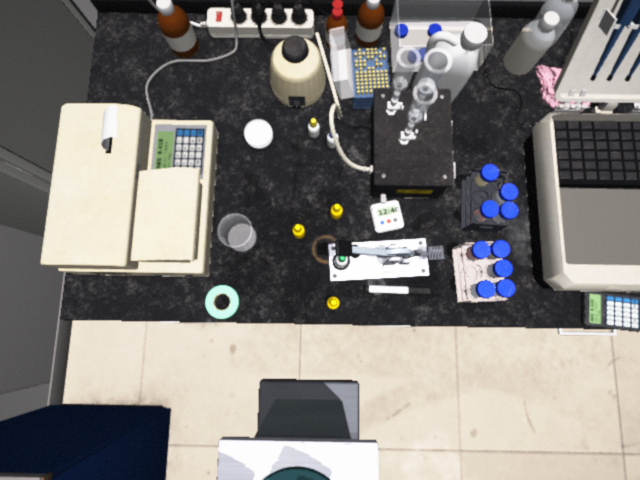

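```bash
cat >> h.py <<'E'
from scipy.spatial.transform import Rotation
def snap(n):
    s=snapshot(n);s=dict(s);s["raw"]=s["rotation"];return s
def Rm(s): return Rotation.from_euler("xyz",s["rotation"]).as_matrix()
def ray(uv,s):
    K=np.array(s["camera_matrix"]);d=np.array([(uv[0]-K[0,2])/K[0,0],(uv[1]-K[1,2])/K[1,1],1])
    return np.array(s["origin"]),Rm(s)@(d/np.linalg.norm(d))
def proj(X,s):
    K=np.array(s["camera_matrix"]);c=Rm(s).T@(np.array(X)-s["origin"]);p=K@c;return p[:2]/p[2]
E
python3 - <<'E'
from h import *
a=snapshot("scene");b=snapshot("top")
for n,p,q in [("clamp",(364,315),(379,262)),("hinge",(371,276),(394,252)),("push",(332,190),(342,246)),("tab",(408,319),(440,251)),("bottle",(332,273),(341,259)),("timer",(410,306),(386,217)),("beaker",(296,236),(242,235)),("tubecap nearL",(401,345),(485,290)),("tubecap farL",(446,324),(480,250)),("box corner near L",(421,240),(372,195)),("box corner nearR",(497,278),(448,193))]:
    X,e=tri([ray(p,a),ray(q,b)]);print(n,X.round(4),np.round(e,4))
for n,q,z in [("plateL",(330,260),.008),("plateR",(428,259),.008),("markerR",(430,291),.01),("markerL",(369,289),.01)]:
    print(n,at_z(q,b,z).round(4))
# plate outline top white
hsv=cv2.cvtColor(b["img"],cv2.COLOR_BGR2HSV)
cv2.imwrite("pics/c.png",np.vstack([cv2.resize(b["img"][190:310,310:470],(640,480),interpolation=cv2.INTER_CUBIC)]))
cv2.imwrite("pics/c2.png",cv2.resize(a["img"][170:380,290:450],None,fx=3.5,fy=2.8,interpolation=cv2.INTER_CUBIC))
E
```

```text
clamp [ 0.5188 -0.1674  0.0051] [0.0065 0.0065]
hinge [ 0.5236 -0.1835  0.0891] [0.0013 0.0013]
push [ 0.5171 -0.0773  0.1942] [0.0019 0.0019]
tab [ 0.5269 -0.2767  0.0691] [0.0025 0.0025]
bottle [ 0.5148 -0.0821  0.0415] [0.0017 0.0017]
timer [ 0.6131 -0.1809 -0.0023] [0.0007 0.0007]
beaker [0.5629 0.1343 0.0017] [0.0047 0.0047]
tubecap nearL [ 0.4504 -0.3494  0.1091] [0.0002 0.0002]
tubecap farL [ 0.5265 -0.3446  0.1063] [0.0001 0.0001]
box corner near L [ 0.6432 -0.1447  0.0976] [0.0097 0.0097]
box corner nearR [ 0.6507 -0.2974  0.1034] [0.0132 0.0132]
plateL [ 0.5151 -0.0593  0.008 ]
plateR [ 0.5209 -0.2685  0.008 ]
markerR [ 0.4529 -0.2703  0.01  ]
markerL [ 0.4549 -0.1422  0.01  ]
```

View pics/c.png

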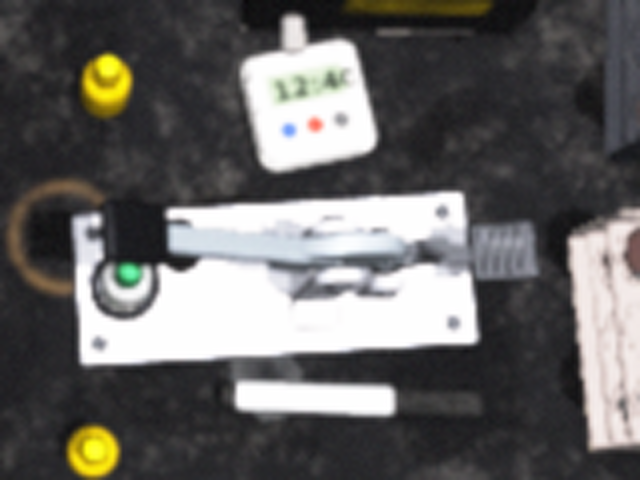

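Request:
arm_command:
  commands: "0 0 -7 0 0 10.5 0;0 0 -7 0 0 10.5 0;0 0 -7 0 0 10.5 0;0 0 -7 0 0 10.5 0;0 0 -7 0 0 10.5 0;0 0 -7 0 0 10.5 0;0 0 -7 0 0 9 0;0 0 0 0 0 0 0"

```text
time: 3.1
tool_pos: [0.1791, 0.5199, 0.2557]
ee_rot: [-3.141, 0.001, 1.522]
wrist_force: [0.3, -0.0, -0.1]
width: 0.0175
```

Request:
arm_command:
  commands: "-55 27 0 0 0 0 0;-55 27 0 0 0 0 0;-55 27 0 0 0 0 0;-55 27 0 0 0 0 0;-55 27 0 0 0 0 0;-55 27 0 0 0 0 0;-55 27 0 0 0 0 0;-55 27 0 0 0 0 0;-55 27 0 0 0 0 0;-55 27 0 0 0 0 0;-55 27 0 0 0 0 0;-55 27 0 0 0 0 0"

```text
time: 4.6
tool_pos: [0.4875, -0.1618, 0.2529]
ee_rot: [3.138, 0.002, 1.567]
wrist_force: [0.1, 0.5, 0.5]
width: 0.0008
```

Request:
arm_command:
  commands: "-55 18 0 0 0 0 0;-45 18 0 0 0 0 0;-10 0 20 0 0 0 0;0 0 50 0 0 0 0;0 0 40 0 0 0 0;0 0 20 0 0 0 0;0 0 0 0 0 0 0"

```text
time: 5.48
tool_pos: [0.5237, -0.2811, 0.1137]
ee_rot: [-3.14, -0.001, 1.58]
wrist_force: [0.2, -0.8, -0.5]
width: 0.0003
```

Run:
```python
from h import *
a=snapshot("scene");b=snapshot("top")
T=robot.get_obs()["tool_pos"];print(T,robot.get_obs()["time"])
A=cv2.resize(a["img"][240:360,350:450],(400,480),interpolation=cv2.INTER_CUBIC)
B=cv2.resize(b["img"][200:300,390:490],(400,400),interpolation=cv2.INTER_CUBIC)
u=proj(T,a);cv2.circle(A,tuple(int(v) for v in ((u-[350,240])*4)),4,(0,0,255),1)
u=proj([.525,-.276,.064],a);cv2.circle(A,tuple(int(v) for v in ((u-[350,240])*4)),4,(255,0,255),1)
B=np.vstack([B,np.zeros((80,400,3),np.uint8)])
cv2.imwrite("pics/d.png",np.hstack([A,B]))
```

```text
[ 0.52510637 -0.28195944  0.1164805 ] 5.575
```

View pics/d.png

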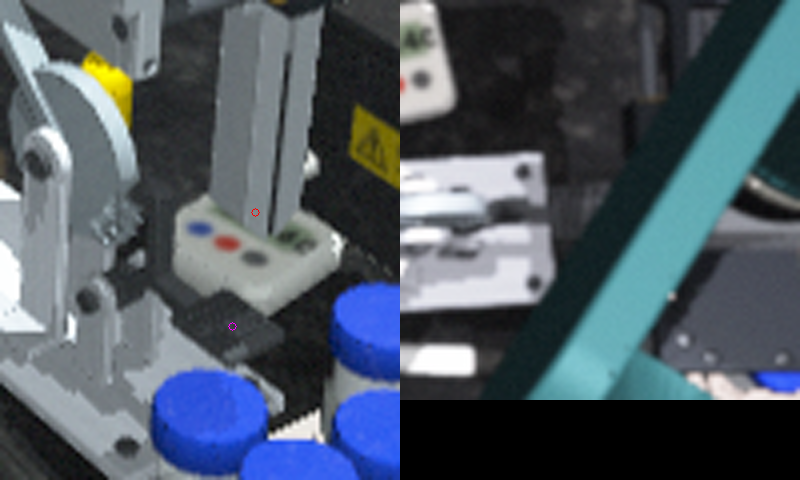

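Request:
arm_command:
  commands: "3 0 30 0 0 0 0;0 0 18 0 0 0 0;0 0 5 0 0 0 0;0 0 5 0 0 0 0;0 0 5 0 0 0 0"

```text
time: 6.2
tool_pos: [0.5302, -0.2828, 0.0608]
ee_rot: [3.126, 0.012, 1.582]
wrist_force: [-2.2, -0.8, 1.0]
width: 0.0002
```

Request:
arm_command:
  commands: "2 -4 4 0 0 0 0;1 0 5 0 0 0 0;0 0 5 0 0 0 0;0 0 5 0 0 0 0"

```text
time: 6.7
tool_pos: [0.5282, -0.2828, 0.0454]
ee_rot: [3.12, 0.018, 1.581]
wrist_force: [-5.8, 1.8, 20.6]
width: 0.0007
```

Request:
arm_command:
  commands: "0 0 3 0 0 0 0;0 0 2 0 0 0 0;0 0 1 0 0 0 0"

```text
time: 7.08
tool_pos: [0.5281, -0.2828, 0.046]
ee_rot: [3.119, 0.019, 1.581]
wrist_force: [-2.5, -0.5, 4.6]
width: 0.0006
```

Run:
```python
from h import *
a=snapshot("scene")
o=robot.get_obs();print(o["tool_pos"],o["wrist_force"],o["time"])
A=cv2.resize(a["img"][240:360,350:450],(500,600),interpolation=cv2.INTER_CUBIC)
cv2.imwrite("pics/e.png",A)
```

```text
[ 0.52813331 -0.28281394  0.04585275] [-2.04293358 -0.25144878  7.8174045 ] 7.125
```

View pics/e.png

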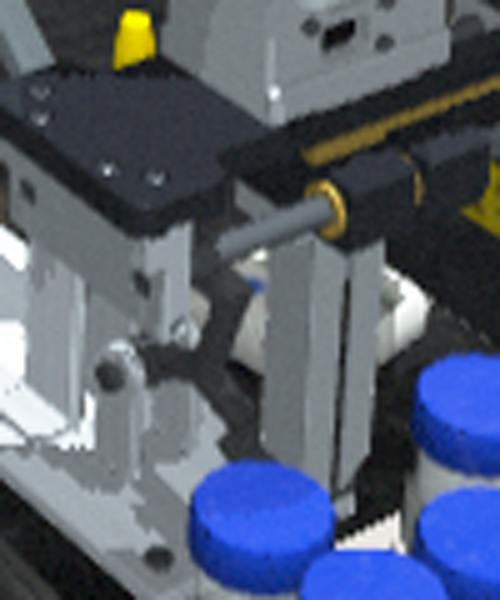

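Request:
arm_command:
  commands: "0 0 -15 0 0 0 0;0 0 -40 0 0 0 0;0 0 -55 0 0 0 0;0 0 -55 0 0 0 0;0 0 -55 0 0 0 0;0 0 -20 0 0 0 0;0 0 0 0 0 0 0"

```text
time: 8.0
tool_pos: [0.5222, -0.2735, 0.2896]
ee_rot: [3.125, 0.005, 1.585]
wrist_force: [-0.6, -0.1, -0.4]
width: 0.0003
```

Run:
```python
from h import *
a=snapshot("scene");b=snapshot("top")
o=robot.get_obs();print(o["tool_pos"],o["ee_rot"],o["time"])
for n in("lever_push","pawl_tab"):
    r=models.tip_of(n,a)[:2];q=models.tip_of(n,b)[:2]
    print(n,[(px(x["centre"],a).round(1),round(x["conf"],2)) for x in r],[(px(x["centre"],b).round(1),round(x["conf"],2)) for x in q])
    if r and q: print(tri([ray(px(r[0]["centre"],a),a),ray(px(q[0]["centre"],b),b)]))
A=cv2.resize(a["img"][170:350,300:450],(500,600),interpolation=cv2.INTER_CUBIC)
cv2.imwrite("pics/f.png",A)
```

```text
[ 0.52146944 -0.27322831  0.28694337] [3.12883675e+00 2.99339431e-03 1.58503420e+00] 8.1
lever_push [(array([331.2, 189. ]), 0.75), (array([232.1, 246.3]), 0.37)] [(array([343.2, 249.5]), 0.67)]
(array([ 0.51201342, -0.08004482,  0.19774226]), [0.0035383944548594104, 0.003538394454859403])
pawl_tab [(array([408.3, 332.4]), 0.86)] [(array([437.3, 253.4]), 0.57)]
(array([ 0.52671253, -0.27812972,  0.04585264]), [0.001077872313299299, 0.001077872313299452])
```

View pics/f.png

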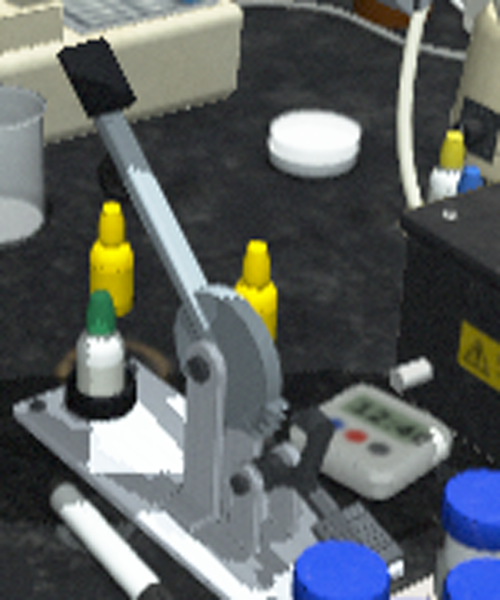

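Request:
arm_command:
  commands: "55 -1 0 0 0 0 0;55 -1 0 0 0 0 0;50 -1 0 0 0 0 0;25 0 10 0 0 0 0;5 0 30 0 0 0 0;0 0 10 0 0 0 0;0 0 0 0 0 0 0"

```text
time: 9.18
tool_pos: [0.513, -0.0772, 0.2256]
ee_rot: [-3.139, -0.005, 1.583]
wrist_force: [0.1, 0.2, 0.5]
width: 0.0007
```

Request:
arm_command:
  commands: "-3 2 15 0 0 0 0;0 1 12 0 0 0 0;3 0 10 0 0 0 0;6 0 10 0 0 0 0;5 0 8 0 0 0 0;5 0 8 0 0 0 0"

```text
time: 9.93
tool_pos: [0.5175, -0.0623, 0.1629]
ee_rot: [3.138, -0.002, 1.58]
wrist_force: [-1.7, -0.5, 2.2]
width: 0.0004
```

Request:
arm_command:
  commands: "5 -1 9 0 0 0 0;4 0 9 0 0 0 0;4 0 9 0 0 0 0;3 0 9 0 0 0 0;2 0 8 0 0 0 0"

```text
time: 10.55
tool_pos: [0.5163, -0.0441, 0.1152]
ee_rot: [3.139, 0.001, 1.58]
wrist_force: [-0.3, -2.7, 2.3]
width: 0.0007
```

Request:
arm_command:
  commands: "1 0 7 0 0 0 0;1 0 6 0 0 0 0;0 0 4 0 0 0 0;0 0 4 0 0 0 0;0 0 3 0 0 0 0"

```text
time: 11.18
tool_pos: [0.5165, -0.0417, 0.0984]
ee_rot: [3.136, 0.001, 1.58]
wrist_force: [-6.4, -0.0, 12.3]
width: 0.0005
```

Request:
arm_command:
  commands: "0 0 3 0 0 0 0;0 0 3 0 0 0 0;0 0 0 0 0 0 0;0 0 -10 0 0 0 0;0 0 -40 0 0 0 0;0 0 -50 0 0 0 0;20 0 -30 0 0 0 0;62 -10 0 0 0 0 0;62 -10 0 0 0 0 0;62 -10 0 0 0 0 0;0 0 0 0 0 0 0"

```text
time: 12.55
tool_pos: [0.4836, 0.1715, 0.2328]
ee_rot: [3.135, -0.009, 1.579]
wrist_force: [1.3, -0.5, -0.5]
width: 0.0002
```

Run:
```python
from h import *
a=snapshot("scene");b=snapshot("top")
o=robot.get_obs();print(o["tool_pos"],o["wrist_force"],o["time"])
for n in("lever_push","pawl_tab"):
    r=models.tip_of(n,a)[:1];q=models.tip_of(n,b)[:1]
    if r and q: print(n,tri([ray(px(r[0]["centre"],a),a),ray(px(q[0]["centre"],b),b)]),r[0]["conf"],q[0]["conf"])
A=cv2.resize(a["img"][220:370,210:450],(800,500),interpolation=cv2.INTER_CUBIC)
cv2.imwrite("pics/g.png",A)
```

```text
[0.4846068  0.16810546 0.23264681] [-0.19004531 -0.56208627 -0.70636473] 12.65
lever_push (array([ 5.60439723e-01, -5.28856488e-02,  3.72227463e-04]), [0.04375612450985255, 0.04375612450985241]) 0.62 0.83
pawl_tab (array([ 0.42398707,  0.16649986, -0.00157683]), [0.0023584137413535607, 0.0023584137413537143]) 0.73 0.19
```

View pics/g.png

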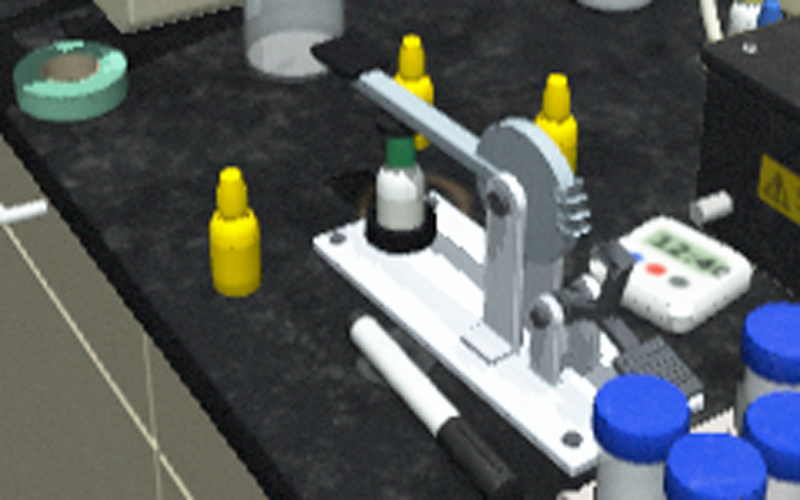

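Run:
```python
from h import *
a=snapshot("scene")
for th in(0,.04,.1): print(th,proj([.515,-.184+.146*np.cos(th)-.01*np.sin(th),.089+.146*np.sin(th)+.01*np.cos(th)],a))
print(proj([.525,-.279,.046],a),[(px(x["centre"],a),x["conf"]) for n in("lever_push","pawl_tab") for x in models.tip_of(n,a)])
```

```text
0 [318.10241966 233.42415466]
0.04 [318.21328188 230.57584412]
0.1 [318.50694157 226.38887864]
[408.51703183 332.90215187] [(array([315.712, 235.584]), 0.55), (array([409.408, 333.12 ]), 0.91)]
```

```bash
python3 -c "
from bench import robot
print(robot.close_job())"
```

```text
the job is handed in; nothing more can be done
None
```

The lever is down with its pad on the bottle's cap, the pawl is free, and I handed the job in at about 13 s of the 46 s allowed. `close_job()` gives no verdict, so success is judged from my own checks.

- **Pawl:** I pressed the tab with the closed fingers until it met its stop, at z of about 0.046 m with up to 20 N. A picture with the arm clear showed the tab still down at 46 mm and the lever still up. After the lever was down, the scene view again matched a fully pressed tab to about 1 px.
- **Lever:** I pushed the paddle down along its arc until it stopped, at a paddle height of 98 mm (99 mm expected when level) with about 12 N. From the scene view, the paddle sits where a lever angle of about 0 puts it.
- **Bottle and bystanders:** In the last picture, the bottle stands upright in its nest under the pad. The timer, marker, tape roll and beaker look undisturbed; I did not measure their positions again. The arm was clear, with the wrist force back to about zero.

**Disagreement:** The last two-camera fixes for the paddle and the tab gave impossible positions. The paddle's two rays missed each other by 44 mm, and the tab came out at worktop height with low confidence (0.19) from above. I treated both as false detections in the top view and relied on the scene-view match and the contact heights instead.

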